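Hold a drawer front to its tray for screwing

TASK

Pick up the loose wooden drawer front and hold it, knob outwards, flat and square against the front of the sprung drawer tray, centred sideways and with its lower edge level with the tray's underside, so that somebody can screw it on from inside. Press it steadily with about 9 N, which pushes the tray about halfway back on its springs, never so hard that the tray is driven to its end stop, and finish while still gripping and pressing: do not let go. Leave everything else on the worktop where it is.

Things in the scene. Friction and masses are not known exactly. Their poses are not given: they have to be found in the camera images.
- front: Loose drawer front: brown wooden panel 18 mm thick (x), 180 wide (y), 95 high (z), round knob on its -x face; 0.17 to 0.35 kg. Stands upright on the worktop at the start, knob roughly toward the robot. Origin: middle of its underside; x points out of the plain back face (at x = +9 mm), z up. Can be pinched across its 18 mm at the top edge.
- front_knob (a point): Tip of the drawer front's steel knob, 33 mm in front of the front's origin (-x) and 36 mm above its underside. The knob is 24 mm across and stands 24 mm out of the panel.
- cradle: Assembly cradle fixed to the worktop, left or right: base board 130 mm wide, back block 74 mm high at x = 173 to 195 mm; carries the sprung tray. Origin: on the worktop below the middle of the resting tray's front face; x from the tray's front to its back (pressing direction, roughly away from the robot), z up. Board begins at x = 30 mm: nothing lies below or before the tray's face.
- tray_face (a point): Middle of the lower edge of the tray's front face, 24 mm above the worktop, moves with the tray; axes as the cradle's (x into the tray). The tray is a pale open wooden box 120 mm deep (x), 150 wide (y), 50 high, rim 74 mm above the worktop. The front rightly held has its origin at x = -9, y = 0, z = 0 mm here, axes parallel; it then stands 15 mm out at each side and 45 mm above the rim.
- tray (a joint): How far the tray is pushed back along the cradle's +x (m): 0 at rest, 0.016 at the end stop. Springs push it toward the robot: it starts to move at 2 N and yields 1.25 mm for each further newton (9 N at 0.00875, 14.8 N at the end stop).
- mug_left: Pale mug, 84x120x106 mm, a bystander at the left. Origin at its underside.
- spice_jar: Spice jar with green cap, 46 mm across, 106 mm high, a bystander behind the work near the middle, below the wall cabinet (underside 0.54 m above the worktop, beginning about 0.57 m ahead of the robot: keep the wrist clear of it). Origin: centre of its underside.
- garlic_bulb: Garlic bulb, 60 mm across, 59 mm high, a bystander between the front and the tray. Origin: centre of its underside.
- screwdriver: Screwdriver lying at the right, a bystander. Origin at its underside.
Mind the look-alikes: they are no part of the job. Several things have the shape of the front; the one meant has the colours described above.

How it is judged:
By the outcome, as a careful person would: the job done as asked, in the order asked, and still so for the second after the job is handed in, while the arm keeps its last pose, push and grip.
It also fails if it takes over 42 s, if anything falls off the work surface, if the arm or the gripper's body presses on something with over 40 N, if the wrist force passes 120 N, or if a joint passes its speed limit or range.

ROBOT

A 6-joint arm with a two-finger parallel gripper is mounted at the origin on a cart in front of the work surface, level with it; the furniture and walls round the work are solid. World frame = base frame: x ahead of the robot, y to its left, z up, the work surface at z = 0. Lengths are in m, angles in rad, forces in N, time in s.
With the tool pointing down it reaches from about 0.25 to 0.85 m from the base axis. Payload 12.5 kg.
Tool frame: the origin (TCP) lies midway between the tips of the shut fingers; the grasp point (between the pads) lies 19 mm behind it; z points along the fingers, y is the line along which they close (so a half turn about z gives the same grasp; the last joint's range is limited). The gripper opens to 93 mm and grips with 3 to 60 N. Pads are 15 mm wide; open, the fingers measure 128 mm over their backs; the gripper's body (75 mm by 188 mm) begins 65 mm behind the grasp point.
Start: joints at [1.094, 0.351, 1.652, -0, 1.139, -0.085], TCP at [0.21, 0.508, 0.219] pointing down, gripper open.
Joint ranges: [-2.75, 2.75], [-0.79, 2.1], [0.01, 2.65], [-1.57, 4.71], [0.07, 3.14], [-2.87, 2.87]. Speed limits (rad/s): [2.22, 2.22, 2.79, 3.14, 3.14, 3.14].

INTERFACE

Orientations are given as a unit quaternion [x, y, z, w].
In Python, from plant import read_state, snapshot, camera_info, hand_in gives the robot as it stands. The module is installed in compiled form; this text tells all that it offers.
- The arm moves only by the shell command python3 -m handwheel 'ROWS' [FORCE]. ROWS is JSON, a list of rows, each a list of 7 numbers: the shift along the tool's x, y, z in mm, then the turn, a rotation vector about the tool's x, y, z in rad, then the finger opening in mm, from 0 to 93. In form: [[dx, dy, dz, ax, ay, az, jaw], ...]. A call has 1 to 12 rows; each row is the pose to reach, as a shift and turn from the pose commanded when the call began, along the tool's axes at that moment; what a row does not reach only later rows make up. A row lasts 1/10 s, in which the tool goes at most 50 mm and 8.59 degrees, less where a joint would pass 70% of its speed; a pose out of reach is approached as far as the arm can. A call with a gripper value outside its range is refused whole. The fingers move at their own pace and stop on an object; FORCE is the grip in N (left out, the last holds). Time passes only in rows, so rows that repeat a pose let the fingers close. It gives the time, the measured TCP pose, the force, the opening and the grip force at its end, in the units of the state.
- read_state(): the state, without advancing time (a new reading comes with each control period).
- snapshot(name): name is "scene" or "top"; returns (picture, depth): 384x512x3 uint8, blue, green, red; 384x512 float32, m along the optical axis (not along the pixel's ray), 0 where there is no reading.
- camera_info(name): a dict with "fx", "fy", "cx", "cy" (pixels), "origin" and "attitude" of the camera in the world. Camera axes: x right, y up, looking along -z (the intrinsics and any distortion apply to the point x, -y, -z); pixel columns grow to the right and rows downward; lengths in m; the calibration is good to about 2 mm. A picture is of the moment at which its call begins. camera_info takes no time and is no camera call.
- hand_in(): hands the job in; it is judged then, once.
The state is a dict: "clock": time; "qpos": joint angles; "joint_velocities": joint speeds; "tau": joint torques, N m; "position": TCP position; "tool_rot": TCP orientation; "wrist_force": force on the tool from outside, world axes, zero at the start; "torque": the same for the moment, N m; "opening": opening from 0.0 (shut) to 1.0 (fully open); "grip_force": force on a finger pad.
Only numpy, scipy, OpenCV 4.12 (cv2) and the standard library are available. Lean on these libraries where they do the work, as an engineer would, in place of code of your own. Each camera call takes 0.05 s, during which the arm holds its last target. There are 200 camera calls.

## Working session

There is one attempt and no reset: what is moved stays moved. The work goes in short steps, Python scripts to look and compute and a shell command to move; the robot and the scene stay as the last step left them, time stands still between calls to the robot, and variables do not carry over. Pictures are saved under pics/ and viewed, at most 10 in all, crops included, and the job is handed in when it is done.

```bash
mkdir -p pics
cat > h.py <<'E'
import numpy as np, cv2
from plant import read_state, snapshot, camera_info, hand_in
from scipy.spatial.transform import Rotation as R
def cam(n):
    c=camera_info(n); a=np.array(c["attitude"],float)
    M=a if a.shape==(3,3) else R.from_quat(a).as_matrix()
    return c,M,np.array(c["origin"],float)
def cloud(n,d):
    c,M,o=cam(n); v,u=np.mgrid[:d.shape[0],:d.shape[1]]
    P=np.stack([(u-c["cx"])/c["fx"]*d,-(v-c["cy"])/c["fy"]*d,-d],-1)
    return P@M.T+o
def ray(n,u,v,z):
    c,M,o=cam(n); r=M@np.array([(u-c["cx"])/c["fx"],-(v-c["cy"])/c["fy"],-1]); return o+r*(z-o[2])/r[2]
E
python3 - <<'E'
from h import *
print(read_state())
for n in("scene","top"):
    print(camera_info(n)); p,d=snapshot(n); cv2.imwrite(f"pics/{n}0.png",p); np.savez(f"{n}0.npz",p=p,d=d)
E
```

```text
{'clock': 0.0, 'qpos': array([ 1.09436423e+00,  3.51191518e-01,  1.65244595e+00, -2.92710051e-05,
        1.13907278e+00, -8.45975966e-02]), 'joint_velocities': array([-0.00100408,  0.00027045,  0.00066891,  0.00211611, -0.00017648,
       -0.0003442 ]), 'tau': array([-3.58070451e-03, -4.97333300e+01, -2.85235763e+01,  6.95701386e-02,
        2.59672181e-02, -9.79294555e-05]), 'position': array([0.2098585, 0.508013 , 0.2181176]), 'tool_rot': array([ 1.94660277e-01,  9.80870564e-01, -5.40634880e-04, -1.41933529e-04]), 'wrist_force': array([-0.47972569, -0.0992047 , -0.37527065]), 'torque': array([0.07632617, 0.00216978, 0.01131098]), 'grip_force': 0.0, 'opening': 0.9977578809501677}
{'fx': 406.3051946337977, 'fy': 406.3051946337977, 'cx': 258.08382699826166, 'cy': 181.10518357653743, 'origin': array([-0.06822587,  1.02336259,  1.12639001]), 'attitude': array([-0.10544948,  0.39746625,  0.87987384, -0.23816594])}
{'fx': 448.93746800147306, 'fy': 448.93746800147306, 'cx': 259.32756814787786, 'cy': 189.71355903452897, 'origin': array([ 0.37280387, -0.00674934,  1.59321839]), 'attitude': array([ 0.03819475, -0.04467907, -0.69567105,  0.71595163])}
```

View pics/scene0.png

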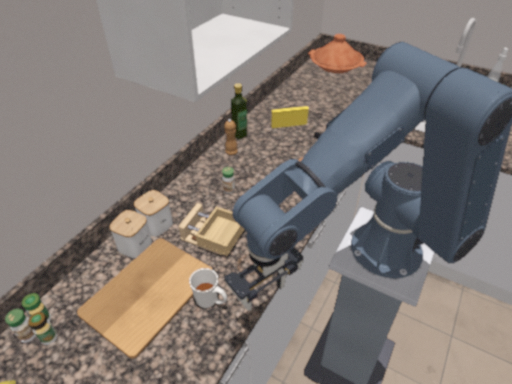

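View pics/top0.png

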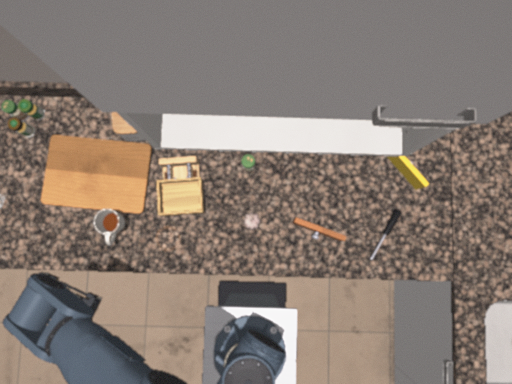

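The scene view shows the tray on its cradle (218,230), the mug (205,288), the jar (228,176) and a yellow panel (290,117). The arm hides the front.
The top view shows a brown panel (320,229) with its knob at (316,236), the tray (180,195), the garlic (251,221), the jar (247,161) and the screwdriver (385,235).
What could be taken for the front: the brown panel at top (320,229), the yellow panel at top (410,171), and the cutting board at top (97,175), which is the wrong size. I choose the brown one with the steel knob and will check it in a crop.

Run:
```python
from h import *
z=np.load("top0.npz"); p,d=z["p"],z["d"]
a=cv2.resize(p[205:250,280:360],None,fx=5,fy=5,interpolation=cv2.INTER_CUBIC)
b=cv2.resize(p[145:230,145:225],None,fx=5,fy=5,interpolation=cv2.INTER_CUBIC)
o=np.zeros((425,800,3),np.uint8);o[:225,:400]=a;o[:,400:]=b;cv2.imwrite("pics/crop0.png",o)
P=cloud("top",d)
def rep(sl,lo,hi):
    m=np.zeros(d.shape,bool);m[sl]=True;m&=(P[...,2]>lo)&(P[...,2]<hi)&(d>0)
    q=P[m]; r=cv2.minAreaRect((q[:,:2]*1000).astype(np.float32)); print(m.sum(),q.mean(0).round(4),q[:,2].max().round(4),np.median(q[:,2]).round(4),r)
rep(np.s_[205:250,280:360],.08,.12)
rep(np.s_[205:250,280:360],.02,.07)
rep(np.s_[145:225,150:215],.064,.09)
rep(np.s_[172:225,150:215],.06,.09)
rep(np.s_[205:240,235:265],.02,.1)
rep(np.s_[200:265,365:410],.008,.1)
m=cv2.inRange(cv2.cvtColor(p,cv2.COLOR_BGR2HSV),(5,130,60),(18,255,255));m[:205]=0;m[250:]=0;m[:,:280]=0;m[:,360:]=0
print(m.sum()/255,cv2.minAreaRect(np.argwhere(m)[:,::-1].astype(np.float32)))
```

```text
312 [ 0.425  -0.2228  0.0948] 0.1041 0.0954 ((425.4020080566406, -223.42788696289062), (179.980224609375, 19.074832916259766), 70.88481903076172)
98 [ 0.414  -0.215   0.0437] 0.0679 0.0435 ((411.2259216308594, -215.1674346923828), (175.5238037109375, 30.949909210205078), 66.01960754394531)
654 [0.5707 0.2587 0.074 ] 0.0842 0.0741 ((562.0177612304688, 257.51397705078125), (196.0012969970703, 151.19607543945312), 6.061455726623535)
435 [0.5265 0.2552 0.0732] 0.0842 0.0738 ((535.1914672851562, 254.57366943359375), (142.1541748046875, 151.17820739746094), 5.9726457595825195)
201 [0.449  0.005  0.0392] 0.0586 0.039 ((449.1415100097656, 5.142620086669922), (55.28144454956055, 54.90525817871094), 69.08130645751953)
318 [ 0.4351 -0.4766  0.0195] 0.0354 0.02 ((418.580322265625, -472.2006530761719), (154.9905548095703, 215.9461212158203), 89.88854217529297)
270.0 ((319.16436767578125, 229.0616455078125), (53.487796783447266, 5.617973804473877), 20.556045532226562)
```

View pics/crop0.png

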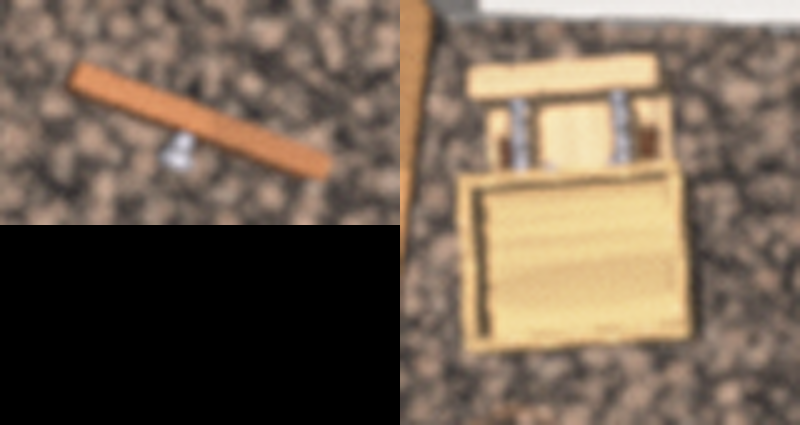

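The crop confirms a brown panel with a steel knob on the robot side at crop (180,150), and a pale tray with its front edge at the bottom. I'm moving to hover above the front, which also clears the scene view.

```bash
python3 -m handwheel '[[-240,-296,-40,0,0,0.75,93],[-240,-296,-40,0,0,0.75,93],[-240,-296,-40,0,0,0.75,93],[-240,-296,-40,0,0,0.75,93],[-478,-593,-32,0,0,1.511,93],[-478,-593,-32,0,0,1.511,93],[-478,-593,-32,0,0,1.511,93],[-478,-593,-32,0,0,1.511,93],[-478,-593,-32,0,0,1.511,93],[-478,-593,-32,0,0,1.511,93],[-478,-593,-32,0,0,1.511,93],[-478,-593,-32,0,0,1.511,93]]' 20
```

```text
clock: 1.3
position: [0.3794, -0.0682, 0.2476]
tool_rot: [0.815, 0.58, 0.0, 0.0]
wrist_force: [1.1, 1.4, 0.6]
opening: 0.996
grip_force: 0.0
```

```bash
cat >> h.py <<'E'
def go(pos,yaw,pitch=0):
    "rows' shift mm and turn so the tool is at pos, pointing down, tool y along yaw(deg); pitch tilts about tool x"
    s=read_state(); M=R.from_quat(s["tool_rot"]); y=np.radians(yaw)
    Y=np.array([np.cos(y),np.sin(y),0]);Z=np.array([0,0,-1.]);X=np.cross(Y,Z)
    T=R.from_matrix(np.c_[X,Y,Z])*R.from_rotvec([pitch,0,0])
    print("shift",(M.inv().apply(np.array(pos)-s["position"])*1000).round(1),"turn",(M.inv()*T).as_rotvec().round(4),"clock",s["clock"],"F",s["wrist_force"].round(1))
E
python3 -c "
from h import *
go([.4254,-.2234,.25],-19.1)"
```

```text
shift [-131.6   94.2   -2.4] turn [ 0.0004 -0.0001  0.0003] clock 1.3 F [1.1 1.4 0.6]
```

```bash
python3 -m handwheel '[[-132,94,-2,0,0,0,93],[-132,94,-2,0,0,0,93],[-132,94,-2,0,0,0,93],[-132,94,-2,0,0,0,93],[-132,94,-2,0,0,0,93],[-132,94,-2,0,0,0,93]]'
python3 - <<'E'
from h import *
p,d=snapshot("scene"); cv2.imwrite("pics/scene1.png",p); np.savez("scene1.npz",p=p,d=d)
q,e=snapshot("top"); cv2.imwrite("pics/top1.png",q); np.savez("top1.npz",p=q,d=e)
go([.4254,-.2234,.25],-19.1)
E
```

```text
clock: 1.9
position: [0.4248, -0.2204, 0.2491]
tool_rot: [0.814, 0.581, -0.0, -0.001]
wrist_force: [-0.7, 0.2, -1.2]
opening: 0.995
grip_force: 0.0
shift [-3.1  1.5 -0.5] turn [-0.0003 -0.0002  0.0027] clock 2.0 F [ 0.4 -0.4 -0.7]
```

View pics/scene1.png

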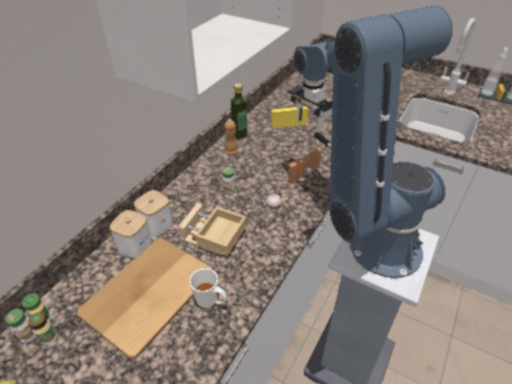

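The scene view now shows the front (305,166) below the open gripper, and the whole tray (220,230). I'll measure both from this second view.

Run:
```python
from h import *
def fit(n,f,sl,lo,hi,lab,col=False):
    z=np.load(f);p,d=z["p"],z["d"];P=cloud(n,d)
    m=np.zeros(d.shape,bool);m[sl]=True;m&=(P[...,2]>lo)&(P[...,2]<hi)&(d>0)
    if col:
        h=cv2.inRange(cv2.cvtColor(p,cv2.COLOR_BGR2HSV),(3,90,40),(20,255,255))>0;m&=h
    q=P[m];r=cv2.minAreaRect((q[:,:2]*1000).astype(np.float32));print(lab,m.sum(),q.mean(0).round(4),"zpct",np.percentile(q[:,2],[2,50,90,98]).round(4),[np.round(x,1) for x in r]);return q
# front
q=fit("scene","scene1.npz",np.s_[145:190,280:328],.02,.12,"front scene",True)
f=q[(q[:,2]>.02)&(q[:,2]<.085)]; c=f[:,:2].mean(0);u=np.linalg.svd(f[:,:2]-c)[2][0];print("face dir",np.degrees(np.arctan2(u[1],u[0])),c)
# tray
for n,fn,sl in(("scene","scene1.npz",np.s_[200:260,175:250]),("top","top0.npz",np.s_[145:225,150:215]),("top","top1.npz",np.s_[145:225,150:215])):
    q=fit(n,fn,sl,.066,.082,"tray "+n)
    g=q-np.array([.4645,.2472,0]);y=np.radians(6.06);a=g[:,0]*np.cos(y)+g[:,1]*np.sin(y);b=-g[:,0]*np.sin(y)+g[:,1]*np.cos(y)
    print(" local x,y pct",np.percentile(a,[1,3,97,99]).round(4),np.percentile(b,[1,3,97,99]).round(4))
    # front wall face, side walls
    w=a<.008; print(" frontwall",w.sum(),np.polyfit(b[w],a[w],1).round(4))
    for s in(-1,1):
        w=(s*b>.066)&(a<.12)&(a>.005); print(" side",s,w.sum(),np.polyfit(a[w],b[w],1).round(4))
z=np.load("scene1.npz");P=cloud("scene",z["d"]);g=P-np.array([.4645,.2472,0]);y=np.radians(6.06);a=g[...,0]*np.cos(y)+g[...,1]*np.sin(y);b=-g[...,0]*np.sin(y)+g[...,1]*np.cos(y)
m=(P[...,2]>.03)&(P[...,2]<.066)&(abs(b)<.07)&(a<.01)&(a>-.02);print("face pts",m.sum(),np.polyfit(b[m],a[m],1),np.median(a[m]))
# count free surface near
m=(abs(P[...,2])<.01);print("floor z",np.median(P[m][:,2]))
```

```text
front scene 492 [ 0.4213 -0.2072  0.0663] zpct [0.0233 0.0688 0.0936 0.0957] [array([ 421.5, -217.2]), array([182.9,  25.5]), np.float64(70.4)]
face dir 69.72189699799074 [ 0.42109068 -0.20340611]
tray scene 513 [0.5605 0.2654 0.0711] zpct [0.0664 0.0712 0.0742 0.0761] [array([557.7, 260.6]), array([196.6, 154.4]), np.float64(6.1)]
 local x,y pct [-0.0024 -0.0017  0.1891  0.1919] [-0.0721 -0.0706  0.0782  0.0797]
 frontwall 101 [-0.003   0.0016]
 side -1 40 [ 0.0019 -0.0697]
 side 1 93 [-0.0051  0.0753]
tray top 623 [0.5713 0.259  0.0741] zpct [0.0673 0.0741 0.0783 0.0807] [array([562. , 257.5]), array([196. , 151.2]), np.float64(6.1)]
 local x,y pct [0.0003 0.0013 0.1927 0.1945] [-0.0752 -0.0741  0.0725  0.0746]
 frontwall 102 [0.002  0.0038]
 side -1 85 [ 0.0004 -0.0715]
 side 1 89 [-0.0036  0.0706]
tray top 634 [0.5717 0.2591 0.0741] zpct [0.0667 0.0743 0.0786 0.0808] [array([561.9, 257. ]), array([195.5, 150.5]), np.float64(5.8)]
 local x,y pct [0.0005 0.0014 0.1931 0.1944] [-0.0751 -0.0742  0.0732  0.0742]
 frontwall 104 [0.0007 0.0039]
 side -1 87 [-0.0069 -0.0711]
 side 1 95 [-0.0056  0.0705]
face pts 134 [-0.00034659 -0.00126238] -0.0012664338128259805
floor z -0.001958859011901737
```

```bash
python3 -m handwheel '[[-2,1,50,0,0,0.003,70],[-2,1,100,0,0,0.003,70],[-2,1,150,0,0,0.003,70],[-2,1,190,0,0,0.003,70],[-2,1,190,0,0,0.003,70],[-2,1,190,0,0,0.003,0],[-2,1,190,0,0,0.003,0],[-2,1,190,0,0,0.003,0],[-2,1,190,0,0,0.003,0],[-2,1,190,0,0,0.003,0],[-2,1,190,0,0,0.003,0],[-2,1,190,0,0,0.003,0]]' 20
python3 -c "
from h import *
go([.425,-.2226,.059],-19.3)"
```

```text
clock: 3.2
position: [0.4256, -0.2237, 0.0596]
tool_rot: [0.815, 0.579, 0.0, 0.0]
wrist_force: [-0.7, 0.3, 0.3]
opening: 0.197
grip_force: 0.1
shift [ 0.9 -0.9  0.6] turn [0.0002 0.0001 0.0018] clock 3.2 F [-0.7  0.3  0.3]
```

Now fully closed with 60 N, then lift.

```bash
python3 -m handwheel '[[0,0,0,0,0,0,0],[0,0,0,0,0,0,0],[0,0,0,0,0,0,0],[0,0,0,0,0,0,0],[0,0,0,0,0,0,0]]' 60
python3 -m handwheel '[[0,0,-10,0,0,0,0],[0,0,-30,0,0,0,0],[0,0,-70,0,0,0,0],[0,0,-110,0,0,0,0],[0,0,-140,0,0,0,0],[0,0,-140,0,0,0,0],[0,0,-140,0,0,0,0]]'
python3 - <<'E'
from h import *
p,d=snapshot("scene"); cv2.imwrite("pics/scene2.png",p)
go([.40,.10,.20],6.0)
E
```

```text
clock: 3.7
position: [0.4255, -0.2237, 0.0595]
tool_rot: [0.815, 0.579, -0.0, -0.0]
wrist_force: [-0.8, -0.4, 4.2]
opening: 0.191
grip_force: 60.0
clock: 4.4
position: [0.4253, -0.2235, 0.1992]
tool_rot: [0.815, 0.579, 0.0, 0.0]
wrist_force: [0.1, 0.1, -3.3]
opening: 0.19
grip_force: 60.0
shift [ 297.1 -129.8   -1.3] turn [-0.0016 -0.0008 -0.4397] clock 4.45 F [-1.1  0.6 -3.5]
```

View pics/scene2.png

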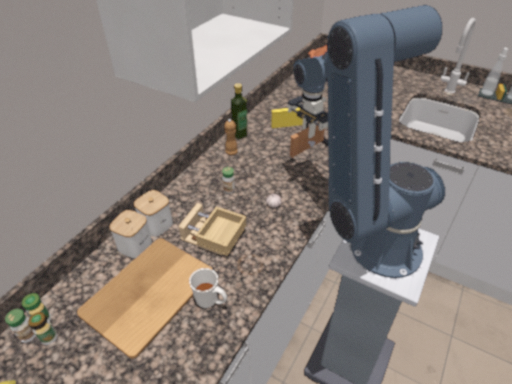

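The panel is lifted cleanly at scene (300,145). I'm carrying it to a standoff in front of the tray.

```bash
python3 -m handwheel '[[426,-186,-1,0,0,-0.44,0],[426,-186,-1,0,0,-0.44,0],[426,-186,-1,0,0,-0.44,0],[426,-186,-1,0,0,-0.44,0],[426,-186,-1,0,0,-0.44,0],[426,-186,-1,0,0,-0.44,0],[426,-186,-1,0,0,-0.44,0],[426,-186,-1,0,0,-0.44,0],[426,-186,-1,0,0,-0.44,0],[426,-186,-1,0,0,-0.44,0],[426,-186,-1,0,0,-0.44,0],[426,-186,-1,0,0,-0.44,0]]'
python3 -c "
from h import *
go([.39,.24,.0835],6.0)"
```

```text
clock: 5.65
position: [0.3893, 0.2392, 0.1991]
tool_rot: [0.669, 0.743, -0.001, -0.0]
wrist_force: [0.4, -0.3, -3.0]
opening: 0.192
grip_force: 60.0
shift [  0.8   1.1 115.6] turn [-0.0025  0.0012  0.001 ] clock 5.65 F [ 0.4 -0.3 -3. ]
```

```bash
python3 -m handwheel '[[1,1,40,-0.002,0.001,0,0],[1,1,80,-0.002,0.001,0,0],[1,1,105,-0.002,0.001,0,0],[1,1,115.5,-0.002,0.001,0,0],[1,1,115.5,-0.002,0.001,0,0],[1,1,115.5,-0.002,0.001,0,0],[1,1,115.5,-0.002,0.001,0,0]]'
python3 - <<'E'
from h import *
go([.39,.24,.0835],6.0)
o=[]
for n,w in(("scene",np.s_[180:310,165:295]),("top",np.s_[140:260,130:250])):
    p,d=snapshot(n);np.savez(n+"3.npz",p=p,d=d);o.append(cv2.resize(p[w],(400,400),interpolation=cv2.INTER_CUBIC))
cv2.imwrite("pics/pair3.png",np.hstack(o))
E
```

```text
clock: 6.35
position: [0.3917, 0.241, 0.0862]
tool_rot: [0.669, 0.743, 0.002, 0.001]
wrist_force: [-1.1, 0.0, -2.8]
opening: 0.188
grip_force: 60.0
shift [-0.8 -1.8  2.6] turn [ 0.0041 -0.0017 -0.    ] clock 6.35 F [-1.1  0.  -2.8]
```

View pics/pair3.png

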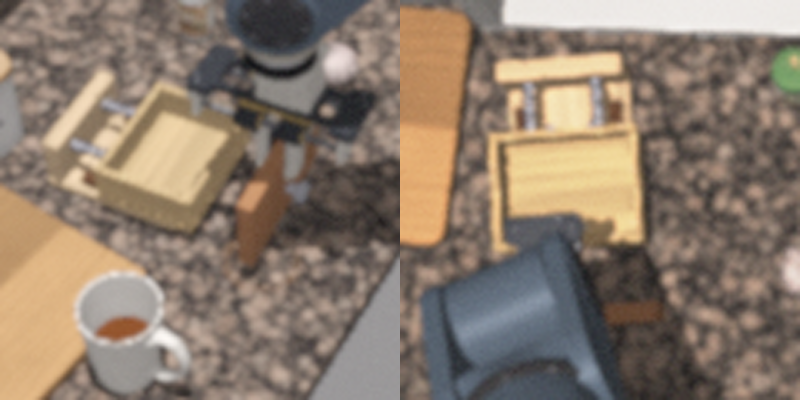

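The left half (scene) shows the panel's left end at (255,225), facing the tray at (175,150). In the right half (top), the panel's right end is at (632,312) and the tray is whole. I'll measure the panel's ends relative to the tray in each view.

```bash
cat > rel.py <<'E'
from h import *
import sys
y=np.radians(6.0);C,S=np.cos(y),np.sin(y)
def loc(P):
    g=P-np.array([.4645,.2472,0]);return np.stack([g[...,0]*C+g[...,1]*S,-g[...,0]*S+g[...,1]*C,P[...,2]],-1)
def run(k):
  for n in("scene","top"):
    z=np.load(f"{n}{k}.npz");p,d=z["p"],z["d"];L=loc(cloud(n,d));H=cv2.cvtColor(p,cv2.COLOR_BGR2HSV)
    br=cv2.inRange(H,(3,110,30),(14,255,255))>0
    m=br&(d>0)&(L[...,0]<.03)&(L[...,0]>-.13)&(abs(L[...,1])<.13)&(L[...,2]>.015)&(L[...,2]<.14)
    q=L[m];print(n,"panel",m.sum(),"x",np.percentile(q[:,0],[2,50,98]).round(4),"y",np.percentile(q[:,1],[1,3,50,97,99]).round(4),"z",np.percentile(q[:,2],[2,50,98]).round(4))
    if n=="top":
        e=q[q[:,2]>.105];print(" topedge",len(e),np.median(e,0).round(4),"yaw",np.degrees(np.arctan2(*-np.polyfit(e[:,1],e[:,0],1)[[0]],1)) if len(e)>5 else 0, "ymin",np.percentile(e[:,1],[0,2,5]).round(4))
    else:
        e=q[q[:,1]>np.percentile(q[:,1],97)-.006];print(" endface",len(e),"x",np.percentile(e[:,0],[5,50,95]).round(4),"y med",np.median(e[:,1]).round(4),"z",np.percentile(e[:,2],[1,3,97,99]).round(4),"lean dx/dz",np.polyfit(e[:,2],e[:,0],1).round(3))
    for s in(-1,1):
        w=(d>0)&(~br)&(L[...,2]>.066)&(L[...,2]<.08)&(L[...,0]>.02)&(L[...,0]<.115)&(s*L[...,1]>.06)&(s*L[...,1]<.09);t=L[w][:,1]*s
        print("  tray side",s,len(t),np.percentile(t,[50,95,98,100]).round(4))
run(sys.argv[1])
E
python3 rel.py 3
```

```text
scene panel 345 x [-0.0848 -0.0822 -0.0672] y [-0.0534  0.0027  0.064   0.095   0.0965] z [0.0389 0.0946 0.1235]
 endface 90 x [-0.0835 -0.0764 -0.0686] y med 0.0928 z [0.0318 0.0352 0.1203 0.1207] lean dx/dz [-0.013 -0.075]
  tray side -1 31 [0.0658 0.0714 0.0719 0.072 ]
  tray side 1 82 [0.0749 0.0798 0.0805 0.0812]
top panel 84 x [-0.0818 -0.0743 -0.0659] y [-0.0893 -0.0891 -0.0655 -0.043  -0.0421] z [0.0719 0.1217 0.128 ]
 topedge 75 [-0.0739 -0.065   0.1222] yaw -0.5012150948220578 ymin [-0.0895 -0.0883 -0.0881]
  tray side -1 67 [0.0715 0.0749 0.0752 0.0757]
  tray side 1 76 [0.0694 0.0737 0.0746 0.0749]
```

```bash
python3 -c "
from h import *
go([.4485,.2463,.0835],6.0)
s=read_state();print(s['torque'].round(2))"
```

```text
shift [-0.8 57.3  2.6] turn [ 0.0039 -0.0016  0.0002] clock 6.45 F [ 0.   0.2 -3.3]
[-0.05  0.1  -0.02]
```

```bash
python3 -m handwheel '[[-0.8,10,2.6,0.004,-0.001,0,0],[-0.8,25,2.6,0.004,-0.001,0,0],[-0.8,40,2.6,0.004,-0.001,0,0],[-0.8,50,2.6,0.004,-0.001,0,0],[-0.8,55,2.6,0.004,-0.001,0,0],[-0.8,57,2.6,0.004,-0.001,0,0],[-0.8,57,2.6,0.004,-0.001,0,0],[-0.8,57,2.6,0.004,-0.001,0,0]]'
python3 -c "
from h import *
go([.4485,.2463,.0835],6.0)
s=read_state();print(s['torque'].round(2))"
```

```text
clock: 7.25
position: [0.4472, 0.246, 0.0824]
tool_rot: [0.669, 0.743, -0.001, -0.001]
wrist_force: [-0.7, -0.3, -3.7]
opening: 0.19
grip_force: 60.0
shift [ 0.1  1.3 -1.1] turn [-0.0025  0.0001  0.0005] clock 7.25 F [-0.7 -0.3 -3.7]
[-0.06  0.08  0.05]
```

```bash
cat >> h.py <<'E'
def st():
    s=read_state();Rz=R.from_euler('z',-6.0,degrees=True);g=Rz.apply(s["position"]-np.array([.4645,.2472,0]))*1000
    print("t",round(s["clock"],2),"tcp local mm",g.round(2),"F local",Rz.apply(s["wrist_force"]).round(2),"M local",Rz.apply(s["torque"]).round(2))
    go([s["position"][0],s["position"][1],.0835],6.0)
E
python3 -m handwheel '[[0,2,-0.5,-0.001,0,0,0],[0,4,-0.5,-0.001,0,0,0],[0,4,-0.5,-0.001,0,0,0],[0,4,-0.5,-0.001,0,0,0],[0,4,-0.5,-0.001,0,0,0],[0,4,-0.5,-0.001,0,0,0]]' >/dev/null; python3 -c "
from h import *
st()"
python3 -m handwheel '[[0,1,0,0,0,0,0],[0,2,0,0,0,0,0],[0,2,0,0,0,0,0],[0,2,0,0,0,0,0]]'>/dev/null; python3 -c "
from h import *
st()"
```

```text
t 7.85 tcp local mm [-12.94   0.63  82.91] F local [-0.04  0.48 -1.8 ] M local [-0.09  0.05  0.02]
shift [ 0.  -0.  -0.6] turn [-0.0011 -0.      0.0003] clock 7.85 F [-0.1  0.5 -1.8]
t 8.25 tcp local mm [-10.87   0.64  82.91] F local [ 0.66 -0.45 -2.86] M local [ 0.    0.1  -0.02]
shift [-0.  -0.  -0.6] turn [-0.001   0.      0.0003] clock 8.25 F [ 0.7 -0.4 -2.9]
```

```bash
python3 -m handwheel '[[0,0.5,-0.6,-0.001,0,0,0],[0,1,-0.6,-0.001,0,0,0],[0,1.5,-0.6,-0.001,0,0,0],[0,2,-0.6,-0.001,0,0,0],[0,2,-0.6,-0.001,0,0,0],[0,2,-0.6,-0.001,0,0,0]]' >/dev/null; python3 -c "
from h import *
st()"
python3 -m handwheel '[[0,1,0,0,0,0,0],[0,2,0,0,0,0,0],[0,2,0,0,0,0,0],[0,2,0,0,0,0,0]]'>/dev/null; python3 -c "
from h import *
st()"
python3 -m handwheel '[[0,1,0,0,0,0,0],[0,2,0,0,0,0,0],[0,2,0,0,0,0,0],[0,2,0,0,0,0,0]]'>/dev/null; python3 -c "
from h import *
st()"
```

```text
t 8.85 tcp local mm [-8.9   0.64 83.5 ] F local [-0.44  0.88 -3.42] M local [-0.03  0.08 -0.01]
shift [-0. -0. -0.] turn [-0.0001  0.      0.0003] clock 8.85 F [-0.5  0.8 -3.4]
t 9.25 tcp local mm [-7.17  0.61 83.4 ] F local [-3.36  0.6  -1.55] M local [-0.04  0.74 -0.05]
shift [-0.  -0.  -0.1] turn [-0.0007  0.0001  0.0003] clock 9.25 F [-3.4  0.2 -1.5]
t 9.65 tcp local mm [-5.07  0.63 83.41] F local [-5.07 -0.39 -2.93] M local [ 0.03  0.96 -0.06]
shift [-0.  -0.  -0.1] turn [-0.0005  0.0001  0.0003] clock 9.65 F [-5.  -0.9 -2.9]
```

```bash
python3 -m handwheel '[[0,1,0,0,0,0,0],[0,2,0,0,0,0,0],[0,3,0,0,0,0,0],[0,4,0,0,0,0,0],[0,4.5,0,0,0,0,0],[0,4.9,0,0,0,0,0],[0,4.9,0,0,0,0,0],[0,4.9,0,0,0,0,0],[0,4.9,0,0,0,0,0],[0,4.9,0,0,0,0,0]]' >/dev/null
python3 - <<'E'
from h import *
st();o=[]
for n,w in(("scene",np.s_[180:310,165:295]),("top",np.s_[140:260,130:250])):
    p,d=snapshot(n);np.savez(n+"4.npz",p=p,d=d)
    w=(np.s_[205:265,195:255],np.s_[170:230,145:205])[n=="top"]
    o.append(cv2.resize(p[w],(400,400),interpolation=cv2.INTER_CUBIC))
cv2.imwrite("pics/pair4.png",np.hstack(o))
for i in range(3):
    snapshot("top"); st()
E
python3 rel.py 4
```

```text
t 10.65 tcp local mm [-0.79  0.61 83.41] F local [-8.05  0.2   1.3 ] M local [ 0.09  1.61 -0.1 ]
shift [-0.  -0.  -0.1] turn [-0.0018  0.0003  0.0003] clock 10.65 F [-8.  -0.6  1.3]
t 10.8 tcp local mm [-0.79  0.58 83.4 ] F local [-7.73  0.71  1.37] M local [ 0.05  1.64 -0.01]
shift [-0.  -0.  -0.1] turn [-0.0019  0.0003  0.0002] clock 10.8 F [-7.8 -0.1  1.4]
t 10.85 tcp local mm [-0.81  0.6  83.38] F local [-7.3   1.27  0.62] M local [ 0.12  1.62 -0.07]
shift [-0.  -0.  -0.1] turn [-0.0019  0.0003  0.0003] clock 10.85 F [-7.4  0.5  0.6]
t 10.9 tcp local mm [-0.78  0.59 83.38] F local [-8.74  0.76  1.28] M local [ 0.08  1.62 -0.06]
shift [-0.  -0.  -0.1] turn [-0.0019  0.0003  0.0002] clock 10.9 F [-8.8 -0.2  1.3]
scene panel 383 x [-0.0129 -0.0102  0.0057] y [-0.0655 -0.0509  0.0603  0.0936  0.0948] z [0.0349 0.0871 0.12  ]
 endface 85 x [-0.0113 -0.0043  0.004 ] y med 0.0921 z [0.0316 0.0353 0.1163 0.1181] lean dx/dz [-0.007 -0.003]
  tray side -1 5 [0.0697 0.0711 0.0713 0.0715]
  tray side 1 76 [0.0753 0.0801 0.0808 0.0817]
top panel 105 x [-0.01   -0.0036  0.0072] y [-0.0903 -0.0899 -0.0666 -0.0438 -0.0424] z [0.0521 0.118  0.1259]
 topedge 80 [-0.0013 -0.0678  0.1197] yaw 0.4087065855205353 ymin [-0.0903 -0.0895 -0.0889]
  tray side -1 68 [0.0716 0.0753 0.0756 0.0758]
  tray side 1 25 [0.0696 0.0738 0.0739 0.0739]
```

View pics/pair4.png

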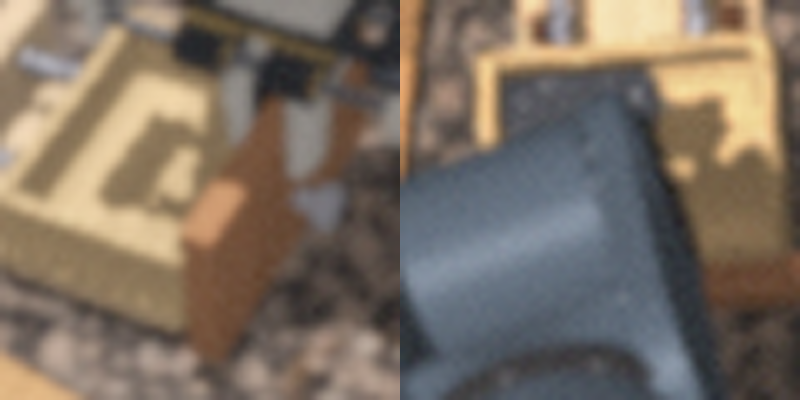

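The left half (scene) shows the panel against the tray's front with the knob outwards at (320,205), overhanging at the left and above the rim. In the right half (top), the panel's right end overhangs at (790,280). I'll press slightly more and average the readings, with a plane fit for squareness.

```bash
python3 -m handwheel '[[0,0.4,0,-0.001,0,0,0],[0,0.8,0,-0.002,0,0,0],[0,0.8,0,-0.002,0,0,0],[0,0.8,0,-0.002,0,0,0]]' >/dev/null
cat > avg.py <<'E'
from rel import *
import io
st(); F=[];M=[];Q=[];T=[]
for i in range(16):
    p,d=snapshot("scene");s=read_state();r=R.from_euler('z',-6,degrees=True);F.append(r.apply(s["wrist_force"]));M.append(r.apply(s["torque"]))
    L=loc(cloud("scene",d));b=cv2.inRange(cv2.cvtColor(p,cv2.COLOR_BGR2HSV),(3,110,30),(14,255,255))>0
    b=cv2.erode(b.astype(np.uint8),np.ones((3,3)))>0
    q=L[b&(d>0)];Q.append(q[(q[:,0]<.03)&(q[:,0]>-.05)&(q[:,1]<.083)&(q[:,1]>-.085)&(q[:,2]>.03)&(q[:,2]<.113)])
print("F",np.mean(F,0).round(2),"+-",np.std(F,0).round(2),"M",np.mean(M,0).round(3))
q=np.vstack(Q)
for k in range(4):
    A=np.c_[np.ones(len(q)),q[:,1:]];c=np.linalg.lstsq(A,q[:,0],rcond=None)[0];e=q[:,0]-A@c;q=q[abs(e)<2.*e.std()]
print("plane n",len(q),"x0,dx/dy,dx/dz",c.round(4),"res",e.std().round(4),"y,z range",np.ptp(q[:,1]).round(3),np.ptp(q[:,2]).round(3))
E
sed -i 's/^run(sys.argv\[1\])/if __name__=="__main__": run(sys.argv[1])/' rel.py; python3 avg.py
```

```text
t 11.3 tcp local mm [-0.11  0.61 83.37] F local [-9.2   0.18  1.05] M local [ 0.15  1.73 -0.08]
shift [-0.  -0.  -0.1] turn [-0.0001  0.0003  0.0003] clock 11.3 F [-9.2 -0.8  1. ]
F [-8.86  0.68  1.12] +- [0.39 0.42 0.5 ] M [ 0.077  1.758 -0.061]
plane n 1627 x0,dx/dy,dx/dz [-0.0106 -0.0023  0.0025] res 0.0008 y,z range 0.138 0.074
```

Squareness is within 0.15°, it's centred within about 1 mm, the height matches and the push is about 8.9 N. Handing in.

```bash
python3 -c "
from h import *
st(); print(hand_in())"
```

```text
t 12.1 tcp local mm [-8.000e-02  6.000e-01  8.339e+01] F local [-8.36  0.46  1.52] M local [ 0.06  1.69 -0.04]
shift [-0.  -0.  -0.1] turn [-0.0001  0.0003  0.0003] clock 12.1 F [-8.4 -0.4  1.5]
the job is handed in; nothing more can be done
None
```

I handed the job in at 12.1 s with the drawer front still gripped at 60 N, knob outwards and pressed at about 8.9 N (average), measuring square within 0.15°, centred within about 1 mm and level with the tray's underside within about 1 mm; the call returned no verdict.

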